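Find the soft shock mount of a microscope and mark it

TASK

Three look-alike spring mounts from a microscope's vibration base stand on the bench, and one has gone soft. Working from the robot's left to its right, press each round pad with the fingertips about half-way down and let it come up again before the next; then push the orange tag of the softest mount fully down and move clear, leaving the other two tags up. Only press: do not pick up or shift the mounts or anything standing around them.

Things in the scene. Friction and masses are not known exactly. Their poses are not given: they have to be found in the camera images.
- mount_a: One of three look-alike spring mounts (left, middle, right; left is +y), loose, 0.9 kg. Aluminium plate 120 x 72 x 12 mm (own x, y, z), origin at the centre of its underside. On it a sprung round pad, 30 mm to -x of the origin, and an orange tag in a black guide block, 34 mm to +x. Which mount stands where changes; the softest must be felt. Left: y above 0.12; right: y below -0.12.
- pad_a_top (a point): Centre of the top face of the pad of mount_a: black rubber disc on a steel cup, 48 mm diameter, top 57 mm above the table when free; moves down with the pad. Axes as its mount.
- pad_a (a joint): How far the pad of mount_a is pressed down, m: 0 free to 0.012 at its stop; it springs back when released. Force grows linearly with depth from under 1 N; at 6 mm the softest pad needs about 2 N, the next about 4.5 N, the stiffest about 7 N. At rest all read 0 within 1 mm: the worn, softest spring alone sags by about 0.3 mm, too little to see.
- tag_a_top (a point): Centre of the flat top of the orange tag of mount_a, 14 x 28 mm (its x, y), 58 mm above the table when up, 43 mm when fully down. Axes as its mount.
- tag_a (a joint): How far the orange tag of mount_a is pushed down, m: 0 up to 0.015 fully down. Slides with about 2.5 N of friction and stays where it is left.
- mount_b: One of three look-alike spring mounts (left, middle, right; left is +y), loose, 0.9 kg. Aluminium plate 120 x 72 x 12 mm (own x, y, z), origin at the centre of its underside. On it a sprung round pad, 30 mm to -x of the origin, and an orange tag in a black guide block, 34 mm to +x. Which mount stands where changes; the softest must be felt. Left: y above 0.12; right: y below -0.12.
- pad_b_top (a point): Centre of the top face of the pad of mount_b: black rubber disc on a steel cup, 48 mm diameter, top 57 mm above the table when free; moves down with the pad. Axes as its mount.
- pad_b (a joint): How far the pad of mount_b is pressed down, m: 0 free to 0.012 at its stop; it springs back when released. Force grows linearly with depth from under 1 N; at 6 mm the softest pad needs about 2 N, the next about 4.5 N, the stiffest about 7 N. At rest all read 0 within 1 mm: the worn, softest spring alone sags by about 0.3 mm, too little to see.
- tag_b_top (a point): Centre of the flat top of the orange tag of mount_b, 14 x 28 mm (its x, y), 58 mm above the table when up, 43 mm when fully down. Axes as its mount.
- tag_b (a joint): How far the orange tag of mount_b is pushed down, m: 0 up to 0.015 fully down. Slides with about 2.5 N of friction and stays where it is left.
- mount_c: One of three look-alike spring mounts (left, middle, right; left is +y), loose, 0.9 kg. Aluminium plate 120 x 72 x 12 mm (own x, y, z), origin at the centre of its underside. On it a sprung round pad, 30 mm to -x of the origin, and an orange tag in a black guide block, 34 mm to +x. Which mount stands where changes; the softest must be felt. Left: y above 0.12; right: y below -0.12.
- pad_c_top (a point): Centre of the top face of the pad of mount_c: black rubber disc on a steel cup, 48 mm diameter, top 57 mm above the table when free; moves down with the pad. Axes as its mount.
- pad_c (a joint): How far the pad of mount_c is pressed down, m: 0 free to 0.012 at its stop; it springs back when released. Force grows linearly with depth from under 1 N; at 6 mm the softest pad needs about 2 N, the next about 4.5 N, the stiffest about 7 N. At rest all read 0 within 1 mm: the worn, softest spring alone sags by about 0.3 mm, too little to see.
- tag_c_top (a point): Centre of the flat top of the orange tag of mount_c, 14 x 28 mm (its x, y), 58 mm above the table when up, 43 mm when fully down. Axes as its mount.
- tag_c (a joint): How far the orange tag of mount_c is pushed down, m: 0 up to 0.015 fully down. Slides with about 2.5 N of friction and stays where it is left.
- amber_jar: Bystander, not to be disturbed: amber glass jar with white cap, 38 mm diameter, 66 mm tall; loose, origin at the centre of its underside.
- objective: Bystander, not to be disturbed: steel microscope objective standing upright, 31 mm diameter, 48 mm tall; loose, origin at the centre of its underside.
- eyepiece: Bystander, not to be disturbed: black microscope eyepiece standing upright, 34 mm diameter, 56 mm tall; loose, origin at the centre of its underside.
- slide_box: Bystander, not to be disturbed: closed blue box of slides, 100 x 85 x 34 mm; loose, origin at the centre of its underside.
- dish: Bystander, not to be disturbed: clear open dish, 90 mm diameter, 16 mm tall; loose, origin at the centre of its underside.
- oil_bottle: Bystander, not to be disturbed: small amber bottle with red cap, 28 mm diameter, 62 mm tall; loose, origin at the centre of its underside.
Not all that is in view belongs to the job. What is shaped like the mount_a but blue or brown is not meant.

How it is judged:
By the outcome, as a careful person would: the job done as asked, in the order asked, and still so for the second after the job is handed in, with the robot touching nothing.
It also fails if it takes over 51 s, if anything falls off the work surface, if the arm or the gripper's body presses on something with over 40 N, if the wrist force passes 120 N, or if a joint passes its speed limit or range.

ROBOT

A 6-joint arm with a two-finger parallel gripper is mounted at the origin on the work surface. World frame = base frame: x ahead of the robot, y to its left, z up, the work surface at z = 0. Lengths are in m, angles in degrees, forces in N, time in s.
With the tool pointing down it reaches from about 0.25 to 0.725 m from the base axis. Payload 9.7 kg.
Tool frame: the origin (TCP) lies at the very end of the fingers, on their centre line; the grasp point (between the pads) lies 19 mm behind it (bot.hold_point_z is the distance from the TCP to the grasp point, in m); z points along the fingers, y is the line along which they close (so a half turn about z gives the same grasp; the last joint's range is limited). The gripper opens to 85 mm and grips with 20 to 120 N. Pads are 22 mm wide; open, the fingers measure 114 mm over their backs; the gripper's body (76 mm by 85 mm) begins 54 mm behind the grasp point. The pads swing forward as they close: fully open they stand 13 mm farther back than shut.
Start: joints at [-77.177, 4.979, 10.078, 95.1, 0, 90], TCP at [0.122, -0.536, 0.231] pointing down, gripper open.
Joint ranges: [-179.16, 179.16], [-48.56, 103.87], [-65.8, 70.77], [-126.05, 130.52], [-82.76, 87.17], [-180, 180]. Speed limits (degrees/s): [127.2, 127.2, 147.25, 180, 180, 180].

INTERFACE

Orientations are given as [roll, pitch, yaw] about the fixed x, y, z axes, in that order (R = Rz(yaw) Ry(pitch) Rx(roll)).
In Python, from workcell import bot gives the robot as it stands.
- The arm moves only by the tool play_rows, never from a script. Its argument "targets" is a list of rows, each an object with "grip": the closure in counts, from 0 (fully open) to 255 (shut); "linear": the shift along the world's x, y, z in cm, a list of three; "delta_rot": the turn, a rotation vector about the world's x, y, z in rad, a list of three. A call has 1 to 10 rows; each row is the pose to reach, as a shift and turn from the pose commanded when the call began; what a row does not reach only later rows make up. A row lasts 1/10 s, in which the tool goes at most 50 mm and 8.59 degrees, less where a joint would pass 70% of its speed; a pose out of reach is approached as far as the arm can. A call with a gripper value outside its range is refused whole. The fingers move at their own pace and stop on an object; "force" is the grip in N (left out, the last holds). Time passes only in rows, so rows that repeat a pose let the fingers close. It gives the time, the measured TCP pose, the force, the opening and the grip force at its end, in the units of the state.
- bot.get_obs(): the state, without advancing time (a new reading comes with each control period).
- bot.camera(name): name is "scene" or "top" or "wrist"; returns a dict with "color" (400x640x3 uint8, red, green, blue), "range_z" (400x640 float32, m along the optical axis (not along the pixel's ray), 0 where there is no reading), "fov_y" (degrees; the focal length in pixels is half the picture's height over the tangent of half this angle, whatever the lens; pixels are square), "cx", "cy" (the principal point, pixels), "world_to_cam" (4x4, takes a point from world to camera coordinates). Camera axes: x right, y up, looking along -z (the intrinsics and any distortion apply to the point x, -y, -z); pixel columns grow to the right and rows downward; lengths in m; the calibration is good to about 2 mm. The wrist camera is an equidistant fisheye: a pixel r from the principal point sees the ray r / f radians off the axis. A picture is of the moment at which its call begins.
- bot.job_done(): hands the job in; it is judged then, once.
Trained networks look in a picture, given as the dict that the camera call returned (one of the last four; its "shot" number tells which), for a name from the list of things; names that differ only in an ending like _2 or _b are one class to them, and where a whole thing is asked for, a point or a joint stands for the part that bears it (a point fixed in the world has none). Each returns a list of dicts, best first, with "conf" (0 to 1); they miss things now and then, are a little off and sometimes report something else, mostly with a low value. They report only what shows in the picture. A call takes as long as a camera call. They do not tell look-alikes from the thing itself.
- bot.search_frame(picture, target): "box" ([left, top, right, bottom] in pixels, round what is visible of it).
- bot.trace(picture, target): "pixels" (400x640 bool, what is visible of it) and "box" ([left, top, right, bottom] in pixels, round what is visible of it).
- bot.pinpoint(picture, target): "pixel" ([column, row] in pixels: a listed point, or the origin of a listed thing).
The state is a dict: "time": time; "q": joint angles; "qd": joint speeds; "joint_efforts": joint torques, N m; "ee_pos": TCP position; "tcp_rot": TCP orientation; "wrist_force": force on the tool from outside, world axes, zero at the start; "torque": the same for the moment, N m; "opening": finger opening in m; "grasp_force": force on a finger pad.
Only numpy, scipy, OpenCV 4.12 (cv2) and the standard library are available. Lean on these libraries where they do the work, as an engineer would, in place of code of your own. Each camera call takes 0.05 s, during which the arm holds its last target. There are 200 camera calls.

## Working session

There is one attempt and no reset: what is moved stays moved. The work goes in short steps, Python scripts to look and compute and a tool call to move; the robot and the scene stay as the last step left them, time stands still between calls to the robot, and variables do not carry over. Pictures are saved under pics/ and viewed, at most 10 in all, crops included, and the job is handed in when it is done.

Besides the shell and the picture viewer there is one more tool, called after "Call:" as name([rows], argument=value, ...), one row to a line, values as JSON. play_rows: Moves the arm, as the interface text tells. Its arguments: {"type":"object","properties":{"targets":{"type":"array","items":{"type":"object","properties":{"grip":{"type":"number"},"linear":{"type":"array","items":{"type":"number"}},"delta_rot":{"type":"array","items":{"type":"number"}}}}},"force":{"type":"number"}},"required":["targets"]}

```bash
mkdir -p pics; cat > h.py <<'E'
import numpy as np, cv2
from workcell import bot
def pix2world(p,u,v,z=None):
    H=p["color"].shape[0]; f=H/2/np.tan(np.radians(p["fov_y"]/2))
    d=np.array([(u-p["cx"])/f,-(v-p["cy"])/f,-1.0])
    T=np.linalg.inv(p["world_to_cam"])
    o=T[:3,3]; r=T[:3,:3]@d
    if z is None:
        s=p["range_z"][int(round(v)),int(round(u))]
    else: s=(z-o[2])/r[2]
    return o+s*r
E
python3 - <<'E'
from h import *
t=bot.camera("top"); s=bot.camera("scene")
cv2.imwrite("pics/top.png",t["color"][...,::-1]); cv2.imwrite("pics/scene.png",s["color"][...,::-1])
for n,z in [("pad_a_top",.057),("tag_a_top",.058),("mount_a",0)]:
    for d in bot.pinpoint(t,n):
        u,v=d["pixel"]; print(n,round(d["conf"],2),np.round([u,v]),np.round(pix2world(t,u,v,z),4),np.round(pix2world(t,u,v),3))
for n in ["amber_jar","objective","eyepiece","slide_box","dish","oil_bottle"]:
    for d in bot.search_frame(t,n)[:1]:
        b=d["box"];print(n,round(d["conf"],2),np.round(b),np.round(pix2world(t,(b[0]+b[2])/2,(b[1]+b[3])/2),3))
o=bot.get_obs();print(o["time"],o["ee_pos"],o["tcp_rot"],o["wrist_force"],o["opening"])
E
```

```text
pad_a_top 0.75 [291. 264.] [0.3694 0.0975 0.057 ] [0.369 0.097 0.062]
pad_a_top 0.74 [389. 209.] [ 0.5458 -0.2269  0.057 ] [ 0.546 -0.227  0.057]
pad_a_top 0.72 [238. 284.] [0.3076 0.2738 0.057 ] [0.308 0.273 0.06 ]
pad_a_top 0.68 [336. 181.] [ 0.641  -0.0514  0.057 ] [ 0.641 -0.051  0.055]
pad_a_top 0.6 [364. 278.] [ 0.3221 -0.139   0.057 ] [ 0.322 -0.139  0.059]
pad_a_top 0.57 [318. 234.] [0.4677 0.0099 0.057 ] [0.468 0.01  0.056]
pad_a_top 0.52 [387. 221.] [ 0.5065 -0.2177  0.057 ] [ 0.507 -0.218  0.055]
tag_a_top 0.51 [320. 215.] [0.5292 0.0028 0.058 ] [0.529 0.003 0.058]
tag_a_top 0.47 [346. 277.] [ 0.3235 -0.0823  0.058 ] [ 0.323 -0.082  0.054]
tag_a_top 0.45 [319. 175.] [0.6621 0.0022 0.058 ] [0.663 0.002 0.054]
tag_a_top 0.44 [295. 283.] [0.3071 0.0861 0.058 ] [0.307 0.086 0.06 ]
tag_a_top 0.36 [230. 267.] [0.3621 0.3001 0.058 ] [0.362 0.3   0.056]
tag_a_top 0.35 [389. 227.] [ 0.4869 -0.2256  0.058 ] [ 0.487 -0.226  0.054]
mount_a 0.93 [385. 220.] [ 0.5117 -0.2188  0.    ] [ 0.511 -0.218  0.01 ]
mount_a 0.9 [295. 274.] [0.3333 0.0888 0.    ] [0.334 0.088 0.015]
mount_a 0.87 [
[... 196 characters left out ...]
mount_a 0.63 [238. 276.] [0.331  0.2831 0.    ] [0.331 0.281 0.013]
mount_a 0.48 [252. 232.] [0.4764 0.2348 0.    ] [0.474 0.226 0.062]
mount_a 0.24 [450. 194.] [ 0.5978 -0.4434  0.    ] [ 0.597 -0.442  0.005]
amber_jar 0.69 [279. 213. 292. 221.] [0.523 0.114 0.064]
objective 0.65 [351. 215. 361. 220.] [ 0.521 -0.118  0.049]
eyepiece 0.49 [283. 147. 295. 157.] [0.741 0.103 0.057]
slide_box 0.75 [176. 185. 210. 216.] [0.586 0.43  0.033]
dish 0.89 [437. 181. 463. 209.] [ 0.596 -0.442  0.005]
oil_bottle 0.48 [357. 155. 366. 162.] [ 0.716 -0.139  0.056]
0.55 [ 0.12205113 -0.53627263  0.23130137] [1.79999036e+02 8.88409089e-04 1.28210039e+01] [0.24049484 0.555678   0.05664726] 0.08530182011102067
```

View pics/top.png

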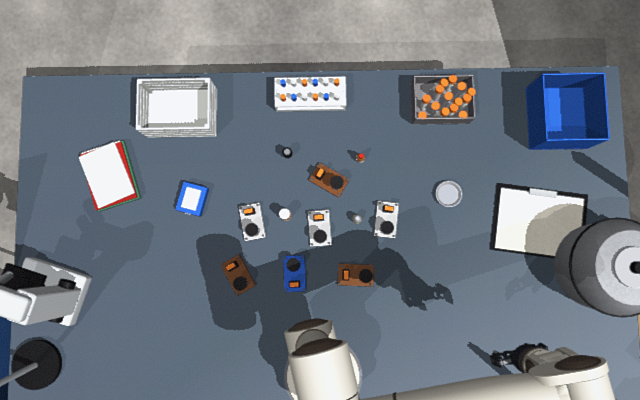

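View pics/scene.png

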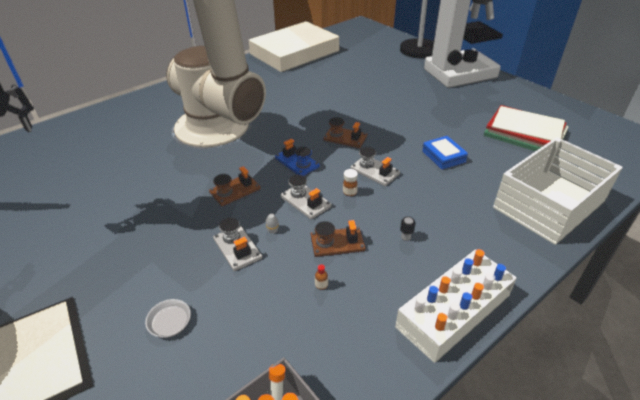

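The top view shows three aluminium mounts at about (251,221), (319,228) and (386,220), which are the ones I want. The look-alikes to reject are blue at (294,272) and brown at (238,275), (356,274) and (328,180). The jar at (285,214) and objective at (356,218) stand between the mounts.

```bash
python3 - <<'E'
from h import *
t=bot.camera("top")
c=t["color"]; cv2.imwrite("pics/crop.png",cv2.resize(c[190:255,225:415][...,::-1],None,fx=4,fy=4,interpolation=cv2.INTER_CUBIC))
hsv=cv2.cvtColor(c,cv2.COLOR_RGB2HSV)
vs,us=np.mgrid[190:255,225:415]
W=np.array([[pix2world(t,u,v) for u in range(225,415)] for v in range(190,255)])
h=hsv[190:255,225:415]
for (u0,v0) in [(251,221),(319,228),(386,220)]:
    near=np.hypot(us-u0,vs-v0)<25
    tag=near&(h[...,0]<20)&(h[...,1]>150)&(h[...,2]>120)&(W[...,2]>.05)
    pad=near&(W[...,2]>.05)&(h[...,2]<90)&(vs>v0)
    pl=near&(W[...,2]>.005)
    pw=W[pad]; tw=W[tag]
    print("tag",tag.sum(),us[tag].mean(),vs[tag].mean(),tw.mean(0).round(4),"pad",pad.sum(),((pw.min(0)+pw.max(0))/2).round(4),pw.mean(0).round(4), np.ptp(pw,axis=0).round(3))
    r=cv2.minAreaRect((W[pl][:,:2]*1000).astype(np.float32)); print("rect",r)
for n,z in [("pad_a_top",.057),("tag_a_top",.058)]:
    for d in bot.pinpoint(t,n):
        u,v=d["pixel"]
        if v<250 and v>190: print(n,round(d["conf"],2),u,v,np.round(pix2world(t,u,v,z),4))
E
```

```text
tag 32 247.71875 210.53125 [0.5467 0.2407 0.0577] pad 125 [0.4854 0.2295 0.0594] [0.4847 0.2287 0.0571] [0.04  0.042 0.018]
rect ((501.8502197265625, 146.27133178710938), (352.06103515625, 160.67198181152344), 81.78775024414062)
tag 35 317.77142857142854 216.62857142857143 [0.5232 0.0089 0.0586] pad 120 [0.4382 0.0024 0.8897] [0.4596 0.0035 0.0713] [0.082 0.04  1.679]
rect ((491.9796447753906, 5.871002197265625), (164.22604370117188, 158.94338989257812), 45.79044723510742)
tag 34 388.5 208.0 [ 0.5487 -0.225   0.0575] pad 135 [ 0.4517 -0.1275  0.8895] [ 0.4854 -0.2156  0.0699] [0.109 0.222 1.679]
rect ((461.2082214355469, -175.76181030273438), (161.10166931152344, 303.1861572265625), 49.8792839050293)
pad_a_top 0.64 319.7 236.0 [0.4594 0.0034 0.057 ]
tag_a_top 0.36 316.5 217.5 [0.5205 0.0132 0.058 ]
```

View pics/crop.png

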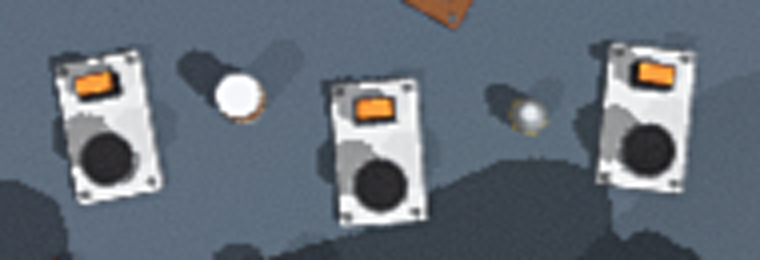

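The crop shows three aluminium plates with black pads at crop pixels (106,158), (380,186) and (648,149), and orange tags on the far side (+x) of each. These are the right ones. I'll start moving with the gripper shut.

Call:
play_rows([
  {"grip": 255,"linear": [5,4.5,0],"delta_rot": [0,0,0]},
  {"grip": 255,"linear": [8,8.5,0],"delta_rot": [0,0,0]},
  {"grip": 255,"linear": [11,12.5,0],"delta_rot": [0,0,0]},
  {"grip": 255,"linear": [14,16.5,0],"delta_rot": [0,0,0]},
  {"grip": 255,"linear": [17,20.5,0],"delta_rot": [0,0,0]},
  {"grip": 255,"linear": [20,24.5,0],"delta_rot": [0,0,0]},
  {"grip": 255,"linear": [22.5,28.5,0],"delta_rot": [0,0,0]},
  {"grip": 255,"linear": [25,32.5,0],"delta_rot": [0,0,0]},
  {"grip": 255,"linear": [27,36.5,0],"delta_rot": [0,0,0]},
  {"grip": 255,"linear": [29,40.5,0],"delta_rot": [0,0,0]},
], force=40)

```text
time: 1.7
ee_pos: [0.4124, -0.13, 0.2315]
tcp_rot: [180.0, -0.0, 12.8]
wrist_force: [1.3, -0.9, -0.0]
opening: 0.0003
grasp_force: 0.0
```

Call:
play_rows([
  {"grip": 255,"linear": [1,4,0],"delta_rot": [0,0,0]},
  {"grip": 255,"linear": [2,8,0],"delta_rot": [0,0,0]},
  {"grip": 255,"linear": [3,12,0],"delta_rot": [0,0,0]},
  {"grip": 255,"linear": [4,16,0],"delta_rot": [0,0,0]},
  {"grip": 255,"linear": [5,20,0],"delta_rot": [0,0,0]},
  {"grip": 255,"linear": [5.5,24,0],"delta_rot": [0,0,0]},
  {"grip": 255,"linear": [6,28,0],"delta_rot": [0,0,0]},
  {"grip": 255,"linear": [6.5,32,-2],"delta_rot": [0,0,0]},
  {"grip": 255,"linear": [7,35,-4],"delta_rot": [0,0,0]},
  {"grip": 255,"linear": [7.2,35.8,-6],"delta_rot": [0,0,0]},
])

```text
time: 2.7
ee_pos: [0.5004, 0.1572, 0.1813]
tcp_rot: [-178.2, 0.1, 16.5]
wrist_force: [0.1, 0.2, 0.6]
opening: 0.0001
grasp_force: 0.0
```

```bash
cat >> h.py <<'E'
def fish(p,u,v,z):
    f=200/np.tan(np.radians(p["fov_y"]/2)); x,y=u-p["cx"],v-p["cy"]; r=np.hypot(x,y); th=r/f
    s=np.sin(th)/max(r,1e-9); d=np.array([x*s,-y*s,-np.cos(th)])
    T=np.linalg.inv(p["world_to_cam"]); o=T[:3,3]; w=T[:3,:3]@d
    return o+(z-o[2])/w[2]*w
E
python3 - <<'E'
from h import *
w=bot.camera("wrist"); cv2.imwrite("pics/w1.png",w["color"][...,::-1])
for n,z in [("pad_a_top",.057),("tag_a_top",.058)]:
    for d in bot.pinpoint(w,n):
        u,v=d["pixel"]; print(n,round(d["conf"],2),np.round([u,v]),np.round(fish(w,u,v,z),4))
    for d in bot.trace(w,n)[:2]: print(n,"trace",d["box"],round(d["conf"],2))
o=bot.get_obs();print(o["ee_pos"],o["wrist_force"])
E
```

```text
pad_a_top 0.69 [454. 274.] [ 0.4628 -0.001   0.057 ]
pad_a_top trace [426.2, 251.5, 467.3, 295.1] 0.8
pad_a_top trace [529.0, 107.4, 563.1, 153.5] 0.74
tag_a_top 0.88 [472. 214.] [0.5278 0.0093 0.058 ]
tag_a_top 0.79 [522.  83.] [0.6683 0.002  0.058 ]
tag_a_top 0.76 [161. 273.] [0.3691 0.2967 0.058 ]
tag_a_top trace [504.3, 67.3, 536.1, 93.2] 0.73
tag_a_top trace [149.2, 264.5, 176.9, 281.0] 0.66
[0.49978875 0.15613309 0.18292985] [0.49608952 0.22064547 0.41459307]
```

View pics/w1.png

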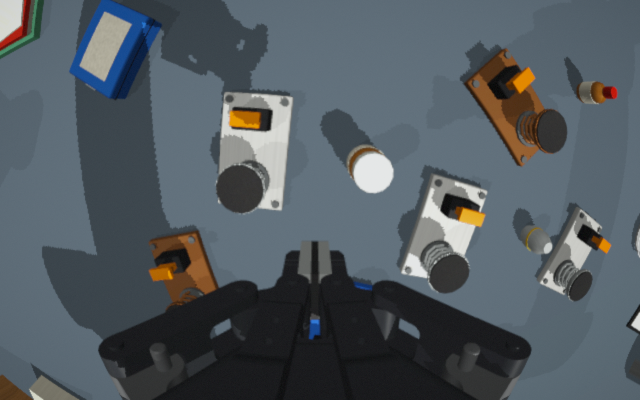

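The wrist view shows the left mount's pad at (242,188) and tag at (250,119), the middle pad at (447,273) with its tag at (470,216), and the right pad at (575,285). The arm lags its target, so I'll finish the move and let it settle.

```bash
python3 - <<'E'
from h import *
w=bot.camera("wrist")
for n,u,v,z in [("Lpad",242,188,.057),("Ltag",249,119,.058),("Mpad",447,273,.057),("Mtag",471,216,.058),("Rpad",575,285,.057),("Rtag",600,243,.058)]: print(n,fish(w,u,v,z).round(4))
o=bot.get_obs();print(o["time"],o["ee_pos"],o["tcp_rot"],o["qd"].round(2) if hasattr(o["qd"],"round") else o["qd"])
E
```

```text
Lpad [0.4871 0.2249 0.057 ]
Ltag [0.5494 0.2337 0.058 ]
Mpad [0.4606 0.0052 0.057 ]
Mtag [0.525  0.0075 0.058 ]
Rpad [ 0.4851 -0.2045  0.057 ]
Rtag [ 0.5496 -0.2141  0.058 ]
3.0 [0.49995629 0.15618942 0.1833017 ] [-1.78162610e+02 -1.98777288e-03  1.64058656e+01] [-0.01 -0.39  0.33 -0.19  0.05  0.01]
```

Call:
play_rows([
  {"grip": 255,"linear": [0,0,0],"delta_rot": [0,0,0]},
  {"grip": 255,"linear": [0,0,0],"delta_rot": [0,0,0]},
])

```text
time: 3.2
ee_pos: [0.5, 0.1564, 0.1831]
tcp_rot: [-178.2, -0.0, 16.4]
wrist_force: [-0.8, 0.3, -0.7]
opening: 0.0001
grasp_force: 0.0
```

Call:
play_rows([
  {"grip": 255,"linear": [-0.3,1.5,-1],"delta_rot": [-0.006,-0.002,-0.019]},
  {"grip": 255,"linear": [-0.7,3.5,-3],"delta_rot": [-0.014,-0.004,-0.044]},
  {"grip": 255,"linear": [-1.1,5.5,-5],"delta_rot": [-0.022,-0.007,-0.07]},
  {"grip": 255,"linear": [-1.4,7,-7],"delta_rot": [-0.03,-0.009,-0.094]},
  {"grip": 255,"linear": [-1.4,7,-9],"delta_rot": [-0.03,-0.009,-0.094]},
  {"grip": 255,"linear": [-1.4,7,-10.3],"delta_rot": [-0.03,-0.009,-0.094]},
  {"grip": 255,"linear": [-1.4,7,-10.3],"delta_rot": [-0.03,-0.009,-0.094]},
  {"grip": 255,"linear": [-1.4,7,-10.3],"delta_rot": [-0.03,-0.009,-0.094]},
  {"grip": 255,"linear": [-1.4,7,-10.3],"delta_rot": [-0.03,-0.009,-0.094]},
])

```text
time: 4.1
ee_pos: [0.507, 0.1497, 0.0801]
tcp_rot: [-177.8, 0.0, 15.3]
wrist_force: [0.2, 0.4, -0.1]
opening: -0.0003
grasp_force: 0.0
```

```bash
python3 - <<'E'
from h import *
w=bot.camera("wrist"); cv2.imwrite("pics/w2.png",w["color"][...,::-1])
F=[]
for i in range(4):
    bot.camera("wrist") if i<2 else None
    o=bot.get_obs(); F.append(o["wrist_force"])
print(np.round(F,2)); print(o["time"],o["ee_pos"],o["tcp_rot"])
E
```

```text
[[ 0.59 -0.14 -0.28]
 [-0.1   0.31  0.78]
 [-0.1   0.31  0.78]
 [-0.1   0.31  0.78]]
4.25 [0.50717891 0.14980692 0.08049597] [-1.77800079e+02 -1.78622915e-02  1.53257367e+01]
```

View pics/w2.png

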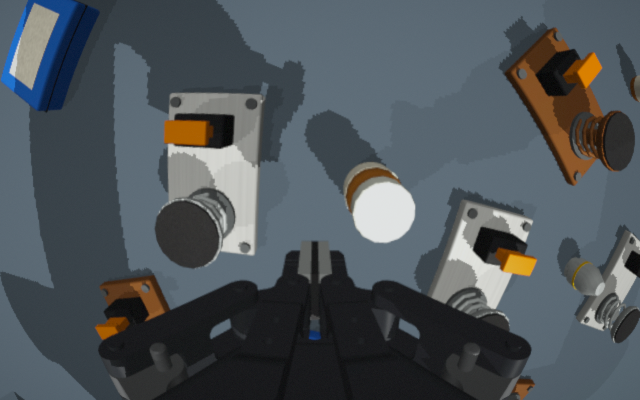

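The left pad is at (188,232) and tag at (188,132). The fingers aren't over it: the arm moved down but hardly moved in y. I'll check the joints.

```bash
python3 - <<'E'
from h import *
o=bot.get_obs(); print(np.round(o["q"],2), np.round(o["joint_efforts"],1))
print([x for x in dir(bot) if x[0]!='_'])
E
```

```text
[ 15.27   1.82  -9.93  78.23   2.2  179.94] [ -0.  -48.4  46.4  -0.    0.1  -0. ]
['PlanningError', 'camera', 'get_obs', 'hold_point_z', 'job_done', 'pinpoint', 'search_frame', 'trace']
```

Joint 6 is at its limit (180°). A half turn of the tool (+z) fixes it: I'll rise, level the tool and turn.

```bash
python3 - <<'E'
from scipy.spatial.transform import Rotation as R
C=R.from_euler('xyz',[-177.8,0,15.3],degrees=True)
print((R.from_euler('xyz',[180,0,95.3],degrees=True)*C.inv()).as_rotvec())
E
```

```text
[-0.0237406  -0.03428579  1.39607987]
```

Call:
play_rows([
  {"grip": 255,"linear": [0,0,2],"delta_rot": [0,0,0]},
  {"grip": 255,"linear": [0,0,4],"delta_rot": [-0.003,-0.004,0.14]},
  {"grip": 255,"linear": [0,0,6],"delta_rot": [-0.005,-0.007,0.28]},
  {"grip": 255,"linear": [0,1,8],"delta_rot": [-0.007,-0.01,0.42]},
  {"grip": 255,"linear": [0,2,9],"delta_rot": [-0.01,-0.014,0.56]},
  {"grip": 255,"linear": [0,3,9],"delta_rot": [-0.012,-0.017,0.7]},
  {"grip": 255,"linear": [-0.5,4,9],"delta_rot": [-0.014,-0.021,0.84]},
  {"grip": 255,"linear": [-1,5,9],"delta_rot": [-0.017,-0.024,0.98]},
  {"grip": 255,"linear": [-1.5,6.5,9],"delta_rot": [-0.019,-0.028,1.12]},
  {"grip": 255,"linear": [-2.1,7.7,9],"delta_rot": [-0.022,-0.031,1.26]},
])

```text
time: 5.25
ee_pos: [0.4858, 0.2274, 0.1704]
tcp_rot: [-179.9, -0.1, 87.9]
wrist_force: [-0.0, 0.1, 0.1]
opening: -0.0001
grasp_force: 0.0
```

Call:
play_rows([
  {"grip": 255,"linear": [0,0,0],"delta_rot": [0,0,0.14]},
  {"grip": 255,"linear": [0,0,0],"delta_rot": [0,0,0.28]},
  {"grip": 255,"linear": [0,0,0],"delta_rot": [0,0,0.42]},
  {"grip": 255,"linear": [0,0,0],"delta_rot": [0,0,0.56]},
  {"grip": 255,"linear": [0,0,0],"delta_rot": [0,0,0.7]},
  {"grip": 255,"linear": [0,0,0],"delta_rot": [0,0,0.84]},
  {"grip": 255,"linear": [0,0,0],"delta_rot": [0,0,0.98]},
  {"grip": 255,"linear": [0,0,0],"delta_rot": [0,0,1.12]},
  {"grip": 255,"linear": [0,0,0],"delta_rot": [0,0,1.26]},
  {"grip": 255,"linear": [0,0,0],"delta_rot": [0,0,1.4]},
])

```text
time: 6.25
ee_pos: [0.486, 0.2268, 0.1705]
tcp_rot: [-179.9, -0.0, 168.1]
wrist_force: [0.2, 0.5, 0.0]
opening: -0.0003
grasp_force: 0.0
```

Call:
play_rows([
  {"grip": 255,"linear": [0,0,-1],"delta_rot": [0,0,0.13]},
  {"grip": 255,"linear": [0,0,-2],"delta_rot": [0,0,0.26]},
  {"grip": 255,"linear": [0,0,-3],"delta_rot": [0,0,0.39]},
  {"grip": 255,"linear": [0,0,-3],"delta_rot": [0,0,0.39]},
])

```text
time: 6.65
ee_pos: [0.4854, 0.2265, 0.1391]
tcp_rot: [-179.8, -0.1, -169.8]
wrist_force: [-0.2, -0.2, 0.3]
opening: 0.0001
grasp_force: 0.0
```

```bash
python3 - <<'E'
from h import *
w=bot.camera("wrist"); cv2.imwrite("pics/w3.png",w["color"][...,::-1])
for n,z in [("pad_a_top",.057),("tag_a_top",.058)]:
    for d in bot.pinpoint(w,n):
        u,v=d["pixel"]; print(n,round(d["conf"],2),np.round([u,v]),np.round(fish(w,u,v,z),4))
o=bot.get_obs();print(o["time"],o["ee_pos"],o["tcp_rot"],o["wrist_force"],np.round(o["q"]))
E
```

```text
pad_a_top 0.97 [ 4. 13.] [ 0.3214 -0.164   0.057 ]
pad_a_top 0.76 [171.  38.] [0.3697 0.0922 0.057 ]
pad_a_top 0.69 [ 75. 138.] [0.4592 0.0012 0.057 ]
tag_a_top 0.87 [ 82. 205.] [0.5207 0.0104 0.058 ]
tag_a_top 0.84 [38. 10.] [ 0.3304 -0.0853  0.058 ]
tag_a_top 0.79 [439.  74.] [0.3648 0.2988 0.058 ]
tag_a_top 0.74 [ 95. 328.] [0.6705 0.004  0.058 ]
6.8 [0.48604704 0.22677736 0.1406215 ] [-1.79850018e+02 -2.30423109e-02 -1.70117892e+02] [-0.47546731 -0.28815445  1.00771205] [25.  2. -3. 85. -0. 15.]
```

View pics/w3.png

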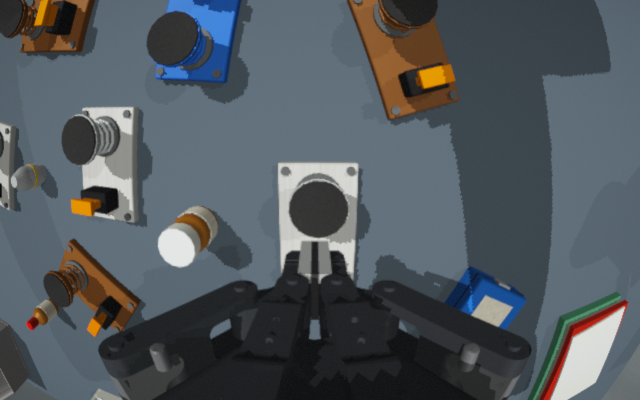

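The left pad is at (318,207), straight ahead of the fingertips and in line with them. I'll check its position with the fisheye model, then descend.

```bash
python3 - <<'E'
from h import *
w=bot.camera("wrist"); print(fish(w,318,207,.057), fish(w,76,139,.057), fish(w,83,206,.058)); print(bot.get_obs()["ee_pos"])
E
```

```text
[0.48441355 0.22842384 0.057     ] [0.45948113 0.00173441 0.057     ] [0.52177811 0.01118883 0.058     ]
[0.48613079 0.22675988 0.14069745]
```

Call:
play_rows([
  {"grip": 255,"linear": [0,0,-2],"delta_rot": [0,0,0]},
  {"grip": 255,"linear": [0,0,-4],"delta_rot": [0,0,0]},
  {"grip": 255,"linear": [0,0,-6],"delta_rot": [0,0,0]},
  {"grip": 255,"linear": [0,0,-7.3],"delta_rot": [0,0,0]},
  {"grip": 255,"linear": [0,0,-7.7],"delta_rot": [0,0,0]},
  {"grip": 255,"linear": [0,0,-7.7],"delta_rot": [0,0,0]},
])

```text
time: 7.45
ee_pos: [0.4858, 0.2266, 0.0629]
tcp_rot: [-179.8, -0.1, -170.0]
wrist_force: [-0.4, -0.0, -0.5]
opening: 0.0
grasp_force: 0.0
```

```bash
cat > f.py <<'E'
from h import *
F=[];P=[]
for i in range(8):
    bot.camera("wrist"); o=bot.get_obs(); F.append(o["wrist_force"]); P.append(o["ee_pos"])
print("F",np.mean(F,0).round(2),"sd",np.std(F,0).round(2),"pos",np.mean(P,0).round(4),"t",o["time"])
E
python3 f.py
```

```text
F [ 0.08  0.24 -0.09] sd [0.56 0.36 0.45] pos [0.4862 0.2268 0.0637] t 7.85
```

The fingers are 1-2 mm from the pad centre and the force reads zero in free air. Now press to z = 0.051.

Call:
play_rows([
  {"grip": 255,"linear": [0,0,-0.4],"delta_rot": [0,0,0]},
  {"grip": 255,"linear": [0,0,-0.7],"delta_rot": [0,0,0]},
  {"grip": 255,"linear": [0,0,-0.9],"delta_rot": [0,0,0]},
  {"grip": 255,"linear": [0,0,-1.1],"delta_rot": [0,0,0]},
  {"grip": 255,"linear": [0,0,-1.25],"delta_rot": [0,0,0]},
  {"grip": 255,"linear": [0,0,-1.25],"delta_rot": [0,0,0]},
  {"grip": 255,"linear": [0,0,-1.25],"delta_rot": [0,0,0]},
])

```text
time: 8.55
ee_pos: [0.4858, 0.2266, 0.0504]
tcp_rot: [-179.8, -0.1, -169.9]
wrist_force: [-0.9, -1.3, 3.0]
opening: -0.0001
grasp_force: 1.1
```

```bash
python3 f.py
```

```text
F [-1.18 -0.61  2.26] sd [0.38 0.51 0.43] pos [0.4858 0.2266 0.0504] t 8.95
```

About 2.3 N at 6.6 mm, so the left mount looks like the soft one. Release it and go to the middle.

Call:
play_rows([
  {"grip": 255,"linear": [0,0,0.4],"delta_rot": [0,0,0]},
  {"grip": 255,"linear": [0,0,0.9],"delta_rot": [0,0,0]},
  {"grip": 255,"linear": [0,0,3],"delta_rot": [0,0,0]},
  {"grip": 255,"linear": [0,0,6],"delta_rot": [0,0,0]},
  {"grip": 255,"linear": [-0.2,-2,8],"delta_rot": [0,0,0]},
  {"grip": 255,"linear": [-0.7,-6,8],"delta_rot": [0,0,0]},
  {"grip": 255,"linear": [-1.2,-10,8],"delta_rot": [0,0,0]},
  {"grip": 255,"linear": [-1.6,-14,8],"delta_rot": [0,0,0]},
  {"grip": 255,"linear": [-2.1,-18,8],"delta_rot": [0,0,0]},
  {"grip": 255,"linear": [-2.6,-22.4,8],"delta_rot": [0,0,0]},
])

```text
time: 9.95
ee_pos: [0.4595, 0.0013, 0.1308]
tcp_rot: [-179.8, -0.0, -169.9]
wrist_force: [1.5, -0.4, 0.2]
opening: 0.0
grasp_force: 0.0
```

Call:
play_rows([
  {"grip": 255,"linear": [0,0,-1],"delta_rot": [0,0,0]},
  {"grip": 255,"linear": [0,0,-3],"delta_rot": [0,0,0]},
  {"grip": 255,"linear": [0,0,-5],"delta_rot": [0,0,0]},
  {"grip": 255,"linear": [0,0,-6.3],"delta_rot": [0,0,0]},
  {"grip": 255,"linear": [0,0,-6.6],"delta_rot": [0,0,0]},
  {"grip": 255,"linear": [0,0,-6.6],"delta_rot": [0,0,0]},
])

```text
time: 10.55
ee_pos: [0.4598, 0.0029, 0.0643]
tcp_rot: [-179.8, -0.1, -169.9]
wrist_force: [0.6, -0.2, -0.0]
opening: 0.0002
grasp_force: 0.0
```

```bash
python3 f.py; python3 - <<'E'
from h import *
w=bot.camera("wrist"); cv2.imwrite("pics/w4.png",w["color"][...,::-1])
E
```

```text
F [ 0.19 -0.15  0.08] sd [0.39 0.29 0.56] pos [0.4602 0.0028 0.065 ] t 10.95
```

View pics/w4.png

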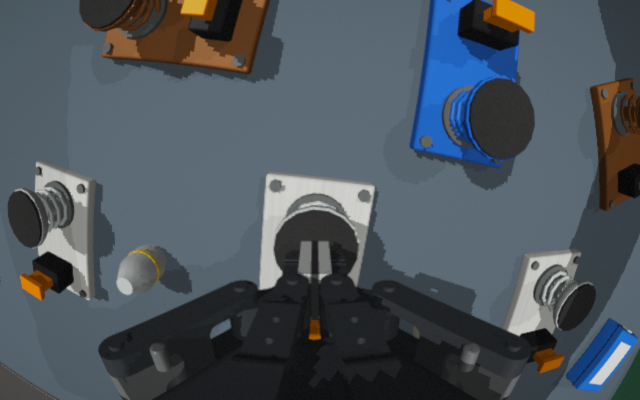

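The fingers are centred over the middle pad (315,240) and the left pad (570,305) is back up. Press the middle.

Call:
play_rows([
  {"grip": 255,"linear": [0,0,-0.5],"delta_rot": [0,0,0]},
  {"grip": 255,"linear": [0,0,-0.8],"delta_rot": [0,0,0]},
  {"grip": 255,"linear": [0,0,-1.0],"delta_rot": [0,0,0]},
  {"grip": 255,"linear": [0,0,-1.2],"delta_rot": [0,0,0]},
  {"grip": 255,"linear": [0,0,-1.35],"delta_rot": [0,0,0]},
  {"grip": 255,"linear": [0,0,-1.35],"delta_rot": [0,0,0]},
  {"grip": 255,"linear": [0,0,-1.35],"delta_rot": [0,0,0]},
])

```text
time: 11.7
ee_pos: [0.4599, 0.0026, 0.0513]
tcp_rot: [-179.8, -0.1, -169.9]
wrist_force: [-3.3, 0.0, 8.0]
opening: 0.0001
grasp_force: 3.5
```

```bash
python3 f.py
```

```text
F [-2.75  0.02  6.93] sd [0.51 0.31 0.3 ] pos [0.4598 0.0026 0.0513] t 12.1
```

Middle: 6.9 N at 5.7 mm, so it is the stiffest. Release and go to the right mount.

Call:
play_rows([
  {"grip": 255,"linear": [0,0,0.4],"delta_rot": [0,0,0]},
  {"grip": 255,"linear": [0,0,0.9],"delta_rot": [0,0,0]},
  {"grip": 255,"linear": [0,0,3],"delta_rot": [0,0,0]},
  {"grip": 255,"linear": [0,0,6],"delta_rot": [0,0,0]},
  {"grip": 255,"linear": [0.2,-2,8],"delta_rot": [0,0,0]},
  {"grip": 255,"linear": [0.7,-6,8],"delta_rot": [0,0,0]},
  {"grip": 255,"linear": [1.2,-10,8],"delta_rot": [0,0,0]},
  {"grip": 255,"linear": [1.6,-14,8],"delta_rot": [0,0,0]},
  {"grip": 255,"linear": [2.1,-18,8],"delta_rot": [0,0,0]},
  {"grip": 255,"linear": [2.6,-21.9,8],"delta_rot": [0,0,0]},
])

```text
time: 13.1
ee_pos: [0.4857, -0.2181, 0.1307]
tcp_rot: [-179.8, -0.1, -169.9]
wrist_force: [1.3, 0.7, -0.2]
opening: -0.0
grasp_force: 0.0
```

Call:
play_rows([
  {"grip": 255,"linear": [0,0,0],"delta_rot": [0,0,0]},
  {"grip": 255,"linear": [0,0,0],"delta_rot": [0,0,0]},
])

```text
time: 13.3
ee_pos: [0.4855, -0.217, 0.1303]
tcp_rot: [-179.9, -0.1, -170.0]
wrist_force: [0.2, 0.8, -0.3]
opening: -0.0001
grasp_force: 0.0
```

```bash
python3 - <<'E'
from h import *
w=bot.camera("wrist"); cv2.imwrite("pics/w5.png",w["color"][...,::-1])
T=np.linalg.inv(w["world_to_cam"]); print(T[:3,3],bot.get_obs()["ee_pos"], bot.get_obs()["wrist_force"])
for n,z in [("pad_a_top",.057),("tag_a_top",.058)]:
    for d in bot.pinpoint(w,n):
        u,v=d["pixel"]; print(n,round(d["conf"],2),np.round([u,v]),np.round(fish(w,u,v,z),4))
for u in (315,320,325):
  for v in (200,207,214): print(u,v,fish(w,u,v,.057).round(4))
E
```

```text
[ 0.41850991 -0.22935164  0.27287556] [ 0.48552945 -0.21619094  0.13047168] [-0.27304224  0.34850603 -0.41340561]
pad_a_top 0.93 [449.  30.] [ 0.3309 -0.1447  0.057 ]
pad_a_top 0.81 [552. 223.] [0.4588 0.0028 0.057 ]
pad_a_top 0.68 [622. 155.] [0.3694 0.0941 0.057 ]
tag_a_top 0.64 [531. 285.] [0.5233 0.0058 0.058 ]
tag_a_top 0.63 [517.  57.] [ 0.331 -0.081  0.058]
tag_a_top 0.58 [631. 102.] [0.3085 0.0941 0.058 ]
315 200 [ 0.4759 -0.219   0.057 ]
315 207 [ 0.4811 -0.2181  0.057 ]
315 214 [ 0.4863 -0.2172  0.057 ]
320 200 [ 0.4752 -0.2154  0.057 ]
320 207 [ 0.4804 -0.2145  0.057 ]
320 214 [ 0.4857 -0.2136  0.057 ]
325 200 [ 0.4746 -0.2119  0.057 ]
325 207 [ 0.4798 -0.2109  0.057 ]
325 214 [ 0.485 -0.21   0.057]
```

View pics/w5.png

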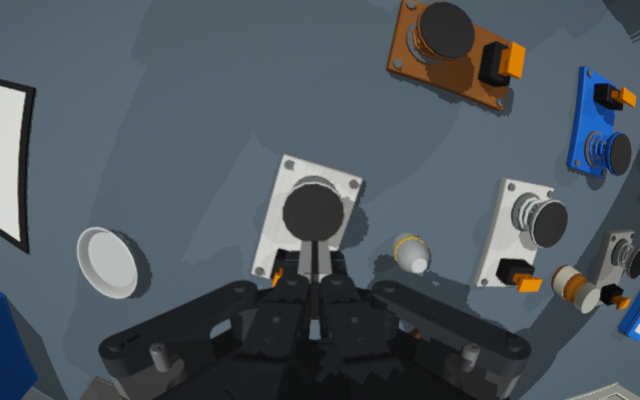

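The right pad is at (313,211), about (0.484, -0.218), and the fingers are lined up to 3 mm. Descend and press.

Call:
play_rows([
  {"grip": 255,"linear": [0,-0.2,-2],"delta_rot": [0,0,0]},
  {"grip": 255,"linear": [0,-0.2,-4.5],"delta_rot": [0,0,0]},
  {"grip": 255,"linear": [0,-0.2,-6.3],"delta_rot": [0,0,0]},
  {"grip": 255,"linear": [0,-0.2,-6.9],"delta_rot": [0,0,0]},
  {"grip": 255,"linear": [0,-0.2,-7.2],"delta_rot": [0,0,0]},
  {"grip": 255,"linear": [0,-0.2,-7.5],"delta_rot": [0,0,0]},
  {"grip": 255,"linear": [0,-0.2,-7.7],"delta_rot": [0,0,0]},
  {"grip": 255,"linear": [0,-0.2,-7.9],"delta_rot": [0,0,0]},
  {"grip": 255,"linear": [0,-0.2,-7.9],"delta_rot": [0,0,0]},
  {"grip": 255,"linear": [0,-0.2,-7.9],"delta_rot": [0,0,0]},
])

```text
time: 14.45
ee_pos: [0.4863, -0.2184, 0.0524]
tcp_rot: [-179.8, -0.0, -169.9]
wrist_force: [0.4, 2.7, 3.4]
opening: 0.0001
grasp_force: 1.8
```

```bash
python3 f.py
```

```text
F [2.18 1.93 3.77] sd [0.49 0.65 0.49] pos [ 0.4862 -0.2185  0.0522] t 14.85
```

3.8 N at 4.8 mm, so this one is the medium spring. I'll press 1 mm more to reach half-way, then release.

Call:
play_rows([
  {"grip": 255,"linear": [0,0,-0.1],"delta_rot": [0,0,0]},
  {"grip": 255,"linear": [0,0,-0.1],"delta_rot": [0,0,0]},
  {"grip": 255,"linear": [0,0,-0.1],"delta_rot": [0,0,0]},
])

```text
time: 15.15
ee_pos: [0.4861, -0.2185, 0.051]
tcp_rot: [-179.8, -0.0, -169.9]
wrist_force: [2.2, 0.1, 5.6]
opening: -0.0
grasp_force: 2.3
```

```bash
python3 f.py
```

```text
F [3.57 0.18 4.71] sd [0.42 0.45 0.81] pos [ 0.486  -0.2185  0.0509] t 15.55
```

All three felt: left 2.3 N, middle 6.9 N, right 4.7 N. The left mount is the soft one, so I'll release here and go to its tag.

Call:
play_rows([
  {"grip": 255,"linear": [0,0,0.4],"delta_rot": [0,0,0]},
  {"grip": 255,"linear": [0,0,0.9],"delta_rot": [0,0,0]},
  {"grip": 255,"linear": [0,0,3],"delta_rot": [0,0,0]},
  {"grip": 255,"linear": [0,0,6],"delta_rot": [0,0,0]},
  {"grip": 255,"linear": [0,2,8.5],"delta_rot": [0,0,0]},
  {"grip": 255,"linear": [-0.5,6,9],"delta_rot": [0,0,0]},
  {"grip": 255,"linear": [-1,10,9],"delta_rot": [0,0,0]},
  {"grip": 255,"linear": [-1,14,9],"delta_rot": [0,0,0]},
  {"grip": 255,"linear": [-1,18,9],"delta_rot": [0,0,0]},
  {"grip": 255,"linear": [-1,22,9],"delta_rot": [0,0,0]},
])

```text
time: 16.55
ee_pos: [0.4747, 0.0029, 0.1406]
tcp_rot: [-179.8, -0.2, -169.9]
wrist_force: [0.9, 0.5, 0.0]
opening: -0.0
grasp_force: 0.0
```

Call:
play_rows([
  {"grip": 255,"linear": [0.5,4,0],"delta_rot": [0,0,0]},
  {"grip": 255,"linear": [1.5,8,0],"delta_rot": [0,0,0]},
  {"grip": 255,"linear": [2.5,12,0],"delta_rot": [0,0,0]},
  {"grip": 255,"linear": [4,15.5,0],"delta_rot": [0,0,0]},
  {"grip": 255,"linear": [5.5,19,0],"delta_rot": [0,0,0]},
  {"grip": 255,"linear": [6.5,22,0],"delta_rot": [0,0,0]},
  {"grip": 255,"linear": [7.1,23.8,0],"delta_rot": [0,0,0]},
  {"grip": 255,"linear": [7.1,23.8,0],"delta_rot": [0,0,0]},
  {"grip": 255,"linear": [7.1,23.8,0],"delta_rot": [0,0,0]},
])

```text
time: 17.45
ee_pos: [0.5461, 0.2392, 0.1401]
tcp_rot: [-179.8, -0.2, -169.9]
wrist_force: [-0.1, -0.0, -0.2]
opening: 0.0001
grasp_force: 0.0
```

```bash
python3 - <<'E'
from h import *
w=bot.camera("wrist"); cv2.imwrite("pics/w6.png",w["color"][...,::-1])
o=bot.get_obs(); print(o["time"],o["ee_pos"],o["tcp_rot"])
h=cv2.cvtColor(w["color"],cv2.COLOR_RGB2HSV)
m=(h[...,0]<20)&(h[...,1]>150)&(h[...,2]>120)
n,l,st,c=cv2.connectedComponentsWithStats(m.astype(np.uint8))
for i in range(1,n):
    if st[i,4]>30: print(st[i],c[i].round(1),fish(w,*c[i],.058).round(4))
E
```

```text
17.5 [0.54624321 0.23879981 0.14044027] [-1.79791083e+02 -1.61495793e-01 -1.69931439e+02]
[29  0 10  7 53] [33.6  2.4] [ 0.3797 -0.0875  0.058 ]
[370   0  43  50 891] [388.7  22.4] [0.3962 0.2669 0.058 ]
[416   0  34  11 291] [431.3   4.1] [0.3705 0.2975 0.058 ]
[ 63 135  20  16 212] [ 72.9 143.6] [0.5247 0.0109 0.058 ]
[173 147  16   6  50] [181.1 148.7] [0.5165 0.1283 0.058 ]
[ 49 194  74  74 922] [ 85.7 230. ] [0.6066 0.0253 0.058 ]
[297 202  38  19 424] [316.9 211.6] [0.5476 0.2405 0.058 ]
[ 61 247  21  21 113] [ 70.8 256.6] [ 0.643  -0.0022  0.058 ]
[ 70 269  15  23 196] [ 77.  280.3] [0.671  0.0015 0.058 ]
[551 268  89 121 637] [585.  323.9] [0.6418 0.62   0.058 ]
[ 19 271  10  15  66] [ 23.4 277.7] [ 0.7029 -0.1082  0.058 ]
[ 96 279  13  10  52] [101.3 283.6] [0.6637 0.0382 0.058 ]
[ 11 283   6   9  34] [ 13.6 287.2] [ 0.7294 -0.1426  0.058 ]
```

View pics/w6.png

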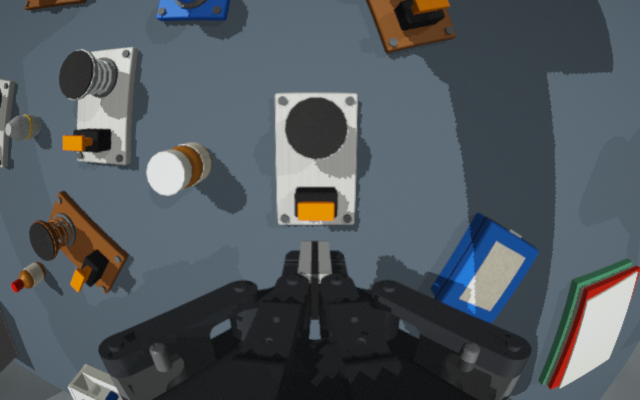

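The left tag is at (317,212), about (0.5476, 0.2405), and the top-camera measurement agrees. Press it down.

Call:
play_rows([
  {"grip": 255,"linear": [0.1,0.15,-2],"delta_rot": [0,0,0]},
  {"grip": 255,"linear": [0.1,0.15,-4.5],"delta_rot": [0,0,0]},
  {"grip": 255,"linear": [0.1,0.15,-6.5],"delta_rot": [0,0,0]},
  {"grip": 255,"linear": [0.1,0.15,-7.5],"delta_rot": [0,0,0]},
  {"grip": 255,"linear": [0.1,0.15,-8.1],"delta_rot": [0,0,0]},
  {"grip": 255,"linear": [0.1,0.15,-8.5],"delta_rot": [0,0,0]},
  {"grip": 255,"linear": [0.1,0.15,-8.9],"delta_rot": [0,0,0]},
  {"grip": 255,"linear": [0.1,0.15,-9.2],"delta_rot": [0,0,0]},
  {"grip": 255,"linear": [0.1,0.15,-9.45],"delta_rot": [0,0,0]},
  {"grip": 255,"linear": [0.1,0.15,-9.6],"delta_rot": [0,0,0]},
])

```text
time: 18.5
ee_pos: [0.5482, 0.2411, 0.0451]
tcp_rot: [-179.8, -0.0, -169.9]
wrist_force: [1.0, -1.5, 2.3]
opening: -0.0002
grasp_force: 1.2
```

Call:
play_rows([
  {"grip": 255,"linear": [0,0,-0.1],"delta_rot": [0,0,0]},
  {"grip": 255,"linear": [0,0,-0.1],"delta_rot": [0,0,0]},
])

```text
time: 18.7
ee_pos: [0.548, 0.2413, 0.0439]
tcp_rot: [-179.9, -0.1, -169.9]
wrist_force: [0.7, -0.2, 1.7]
opening: 0.0
grasp_force: 0.6
```

Still sliding at about 2 N. I'll go in small steps until the stop shows as a rise in force.

Call:
play_rows([
  {"grip": 255,"linear": [0,0,-0.07],"delta_rot": [0,0,0]},
  {"grip": 255,"linear": [0,0,-0.12],"delta_rot": [0,0,0]},
  {"grip": 255,"linear": [0,0,-0.12],"delta_rot": [0,0,0]},
])

```text
time: 19.0
ee_pos: [0.548, 0.2413, 0.0431]
tcp_rot: [-179.9, -0.0, -169.9]
wrist_force: [-0.5, -0.4, 4.2]
opening: -0.0004
grasp_force: 2.4
```

```bash
python3 f.py
```

```text
F [-0.04 -0.78  5.45] sd [0.35 0.24 0.51] pos [0.548  0.2413 0.0431] t 19.4
```

Call:
play_rows([
  {"grip": 255,"linear": [0,0,-0.06],"delta_rot": [0,0,0]},
  {"grip": 255,"linear": [0,0,-0.1],"delta_rot": [0,0,0]},
  {"grip": 255,"linear": [0,0,-0.1],"delta_rot": [0,0,0]},
])

```text
time: 19.7
ee_pos: [0.548, 0.2413, 0.043]
tcp_rot: [-179.9, -0.0, -169.9]
wrist_force: [-2.9, -1.9, 12.3]
opening: -0.0001
grasp_force: 6.0
```

Call:
play_rows([
  {"grip": 255,"linear": [0,0,0.3],"delta_rot": [0,0,0]},
  {"grip": 255,"linear": [0,0,1],"delta_rot": [0,0,0]},
  {"grip": 255,"linear": [0,0,4],"delta_rot": [0,0,0]},
  {"grip": 255,"linear": [0,0,8],"delta_rot": [0,0,0]},
  {"grip": 255,"linear": [0,0,12],"delta_rot": [0,0,0]},
  {"grip": 255,"linear": [-2,0,14],"delta_rot": [0,0,0]},
  {"grip": 255,"linear": [-5,-2,14],"delta_rot": [0,0,0]},
  {"grip": 255,"linear": [-8,-3,14],"delta_rot": [0,0,0]},
  {"grip": 255,"linear": [-8,-3,14],"delta_rot": [0,0,0]},
])

```text
time: 20.6
ee_pos: [0.4653, 0.2102, 0.1824]
tcp_rot: [-179.8, -0.1, -169.9]
wrist_force: [1.2, 0.2, 1.1]
opening: -0.0002
grasp_force: 0.0
```

```bash
python3 - <<'E'
from h import *
w=bot.camera("wrist"); t=bot.camera("top")
cv2.imwrite("pics/w7.png",w["color"][...,::-1])
cv2.imwrite("pics/t2.png",cv2.resize(t["color"][185:260,215:425][...,::-1],None,fx=3.8,fy=3.8,interpolation=cv2.INTER_CUBIC))
h=cv2.cvtColor(t["color"],cv2.COLOR_RGB2HSV)
m=(h[...,0]<20)&(h[...,1]>150)&(h[...,2]>120)
for u0,v0 in [(248,211),(318,217),(388,208)]:
    vs,us=np.nonzero(m); k=(np.hypot(us-u0,vs-v0)<9)
    if k.any(): P=np.array([pix2world(t,u,v) for u,v in zip(us[k],vs[k])]); print(k.sum(),np.median(P,0).round(4))
E
```

```text
26 [0.548  0.2332 0.0442]
38 [0.5225 0.0082 0.0562]
35 [ 0.5488 -0.2259  0.0573]
```

View pics/w7.png

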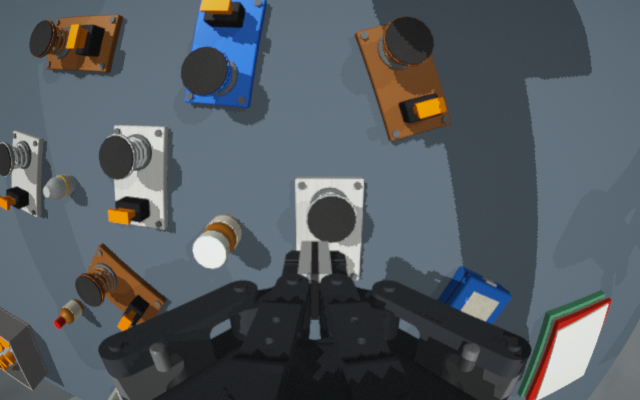

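The picture shows all three pads up, with the left pad at (331,218) and the middle at (122,157), and nothing shifted. Depth puts the left tag at 44 mm (down) and the other two at 56–57 mm (up). The hand is clear, so I'll hand in.

```bash
python3 -c "
from workcell import bot
print(bot.job_done())"
```

```text
the job is handed in; nothing more can be done
None
```

I pressed the pads left to right to about half-way (left 2.3 N, middle 6.9 N, right 4.7 N), pushed the left mount's tag fully down as the softest, left the other two tags up with nothing visibly shifted, and handed the job in at about 21 s.

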